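Make up the furnace tray for the next carbon run

ROBOT

A 7-joint arm with a two-finger parallel gripper is mounted at the origin on a cart in front of the work surface, level with it; the furniture and walls round the work are solid. World frame = base frame: x ahead of the robot, y to its left, z up, the work surface at z = 0. Lengths are in m, angles in rad, forces in N, time in s.
With the tool pointing down it reaches from about 0.4 to 0.85 m from the base axis. Payload 10.4 kg.
Tool frame: the origin (TCP) lies on the centre line of the jaws, within the pads' length; the fingertips stand r.finger_overhang ahead of it and the grasp point (between the pads) lies 5 mm behind it (r.finger_overhang is the distance from the TCP to the fingertips, in m); z points along the fingers, y is the line along which they close (so a half turn about z gives the same grasp; the last joint's range is limited). The gripper opens to 87 mm and grips with 3 to 60 N. Pads are 19 mm wide; open, the fingers measure 117 mm over their backs; the gripper's body (75 mm by 190 mm) begins 51 mm behind the grasp point.
Start: joints at [1.24, 0.332, -0.065, 1.46, 0.022, 1.35, -0.088], TCP at [0.189, -0.596, 0.237] pointing down, gripper open.
Joint ranges: [-2.6, 2.6], [-0.5, 2.12], [-1.47, 1.34], [0.16, 2.42], [-1.27, 4.41], [0.06, 2.06], [-2.6, 2.6]. Speed limits (rad/s): [2.22, 2.22, 2.79, 2.79, 3.14, 3.14, 3.14].

INTERFACE

Orientations are given as a unit quaternion [x, y, z, w].
In Python, from bench import read_state, viewer, r gives the robot as it stands.
- The arm moves only by the tool carry_out, never from a script. Its argument "moves" is a list of rows, each a list of 6 numbers: the shift along the tool's x, y, z in units of 40 mm (1.0 is 40 mm), then the turn, a rotation vector about the tool's x, y, z in units of 8 degrees (1.0 is 8 degrees). A call has 1 to 20 rows; each row shifts and turns the commanded pose from where the row before left it, along the tool's axes as they then stand; what a row does not reach is not made up. A row lasts 1/8 s, in which the tool goes at most 62.5 mm and 10.7 degrees, less where a joint would pass 70% of its speed; a pose out of reach is approached as far as the arm can. A call is refused whole if a number of a shift passes 1 or a number of a turn 1, either way. A call with a gripper value outside its range is refused whole. "fingers" is the finger opening in mm, from 0 to 87, set as the call begins (left out, the last holds). The fingers move at their own pace and stop on an object; "force" is the grip in N (left out, the last holds). Time passes only in rows, so rows that do not move let the fingers close. It gives the time, the measured TCP pose, the force, the opening and the grip force at its end, in the units of the state.
- read_state(): the state, without advancing time (a new reading comes with each control period).
- viewer.camera(name): name is "side" or "top" or "wrist"; returns a dict with "pixels" (420x560x3 uint8, red, green, blue), "range_z" (420x560 float32, m along the optical axis (not along the pixel's ray), 0 where there is no reading), "fx", "fy", "cx", "cy" (pixels), "k1" (the pictures are not rectified: a ray, as slopes to the right and down, at radius r is drawn at 1 + k1 r^2 times it, then the intrinsics apply), "xyz" and "orientation" of the camera in the world. Camera axes: x right, y down, z forward; pixel columns grow to the right and rows downward; lengths in m; the calibration is good to about 2 mm. A picture is of the moment at which its call begins.
- r.close_job(): hands the job in; it is judged then, once.
The state is a dict: "time": time; "joint_positions": joint angles; "joint_vel": joint speeds; "joint_torque": joint torques, N m; "ee_pos": TCP position; "eef_rot": TCP orientation; "ft_force": force on the tool from outside, world axes, zero at the start; "torque": the same for the moment, N m; "width": finger opening in m; "grip_force": force on a finger pad.
Only numpy, scipy, OpenCV 4.12 (cv2) and the standard library are available. Lean on these libraries where they do the work, as an engineer would, in place of code of your own. Each camera call takes 0.05 s, during which the arm holds its last target. There are 200 camera calls.

TASK

Load the furnace tray, counting from its plain end, which enters the furnace first: the boat lying in front of the weighing bottle (the standard) in the first place; then the crucible, as the blank, in the round seat, with its lid set squarely on top; behind it the boat in front of the vial (the sample); and last, next to the wire handle, the boat in front of the dropper bottle (the control). Lay each boat flat on the tray floor between its lugs, and leave the three containers and the spare boat where they stand.

Things in the scene. Friction and masses are not known exactly. Their poses are not given: they have to be found in the camera images.
- tray: Fixed steel tray, 228 x 100 mm. Origin: underside centre, 4 mm above the table (it is on a glass plate); +x points to the wire handle, y across. Floor 8 mm up. Places at y = 0: boats at x = -87, +29, +87 mm, lying along y between lugs 9 mm high, 30 mm apart, at y = +-29 (middle open); round crucible collar at x = -29, 9 mm high, 35 mm inside. Long edges, at y = +-49, stand 6.5 mm above the floor.
- boat_standard: white ceramic combustion boat, 82 long x 21 wide x 12 mm high, with a dark charge in it, lying flat; it lies in front of the weighing bottle (on the robot's side), its middle about 80 mm from the bottle's axis. Origin: centre of its underside; x along its length (both ends alike), z up. Take it across its width.
- boat_sample: white ceramic combustion boat, 82 long x 21 wide x 12 mm high, with a dark charge in it, lying flat; it lies in front of the vial (on the robot's side), its middle about 80 mm from the vial's axis. Origin: centre of its underside; x along its length (both ends alike), z up. Take it across its width.
- boat_control: white ceramic combustion boat, 82 long x 21 wide x 12 mm high, with a dark charge in it, lying flat; it lies in front of the dropper bottle (on the robot's side), its middle about 80 mm from the bottle's axis. Origin: centre of its underside; x along its length (both ends alike), z up. Take it across its width.
- crucible: white porcelain crucible, open, 32 mm high, tapering from 43 mm across the rim to 26 mm across the foot, standing upright. Origin: centre of its underside, z up. Take it across its upper part.
- lid: White crucible lid, lying knob up. Origin: underside centre, z up. Flange 43 mm across, 3 to 6.5 mm above the underside; below it a tapered register, 26 mm wide, 3 mm deep, that drops into the crucible's mouth (35 mm clear); on top a round knob 13 mm thick, its top 20 mm above the underside: grip its upper 9 mm. Seated, its origin is 29 mm above the crucible's.
- weighing_bottle: low round glass weighing bottle with a ground lid and lid knob, 37 mm across, 48 mm high, loose; the standard's container. Origin: centre of its underside.
- vial: slim capped sample vial, 21 mm across, 50 mm high, loose; the sample's container. Origin: centre of its underside.
- dropper_bottle: dark dropper bottle with a tall narrow teat, the tallest of the three containers, about 33 mm across, 90 mm high, loose; the control's container. Origin: on its underside.
- spare_boat: a fourth combustion boat, 82 x 21 x 12 mm, loose, lying by itself to the right of the tray, by no container: spare, not for this run. Origin: centre of its underside; x along its length.
Things that resemble listed ones, but are neither listed nor needed, are in the scene too. Leave any pink look-alike of the crucible alone.

How it is judged:
At the end, for the whole second after the job is handed in: From the plain end: standard boat, lidded crucible, sample boat, control boat. Boats flat on the floor, within 8 mm along, 10 mm across, 0.2 rad of their places; crucible on the floor within 8 mm; lid level on its rim, within 8 mm. All at rest. Containers and spare boat within 20 mm of their start (x of boat_standard in the frame of tray between -0.095 and -0.079 m and y of boat_standard in the frame of tray between -0.01 and 0.01 m and z of boat_standard in the frame of tray between 0.005 and 0.011 m and angle between the x axis of each of boat_standard, boat_sample, boat_control and the y axis of tray, either way round below 0.2 rad and angle between each of boat_standard, boat_sample, boat_control, crucible, lid's own z axis and vertical below 0.1 rad and linear speed of each of boat_standard, boat_sample, boat_control, crucible, lid below 0.02 m/s and angular speed of each of boat_standard, boat_sample, boat_control, crucible, lid below 0.3 rad/s and x of boat_sample in the frame of tray between 0.021 and 0.037 m and y of boat_sample in the frame of tray between -0.01 and 0.01 m and z of boat_sample in the frame of tray between 0.005 and 0.011 m and x of boat_control in the frame of tray between 0.079 and 0.095 m and y of boat_control in the frame of tray between -0.01 and 0.01 m and z of boat_control in the frame of tray between 0.005 and 0.011 m and x of crucible in the frame of tray between -0.037 and -0.021 m and y of crucible in the frame of tray between -0.008 and 0.008 m and z of crucible in the frame of tray between 0.005 and 0.011 m and horizontal distance between lid and crucible below 0.008 m and z of lid in the frame of crucible between 0.0257 and 0.0327 m and distance of each of weighing_bottle, vial, dropper_bottle, spare_boat from where it was at the start of the episode below 0.02 m); the robot touches nothing.
It fails at once if the weighing bottle is pushed more than 20 mm from its place or tipped over (distance of weighing_bottle from where it was at the start of the episode above 0.02 m or angle between weighing_bottle's own z axis and vertical above 0.3 rad).
It fails at once if the vial is pushed more than 20 mm from its place or tipped over (distance of vial from where it was at the start of the episode above 0.02 m or angle between vial's own z axis and vertical above 0.3 rad).
It fails at once if the dropper bottle is pushed more than 20 mm from its place or tipped over (distance of dropper_bottle from where it was at the start of the episode above 0.02 m or angle between dropper_bottle's own z axis and vertical above 0.3 rad).
It fails at once if the spare boat is pushed more than 20 mm from its place or tipped over (distance of spare_boat from where it was at the start of the episode above 0.02 m or angle between spare_boat's own z axis and vertical above 0.3 rad).
It also fails if it takes over 147 s, if anything falls off the work surface, if the arm or the gripper's body presses on something with over 40 N, if the wrist force passes 120 N, or if a joint passes its speed limit or range.

## Working session

There is one attempt and no reset: what is moved stays moved. The work goes in short steps, Python scripts to look and compute and a tool call to move; the robot and the scene stay as the last step left them, time stands still between calls to the robot, and variables do not carry over. Pictures are saved under pics/ and viewed, at most 14 in all, crops included, and the job is handed in when it is done.

Besides the shell and the picture viewer there is one more tool, called after "Call:" by a JSON object that holds its "method" and its "body", one argument or row to a line. carry_out: Moves the arm, as the interface text tells. Its arguments: {"type":"object","properties":{"moves":{"type":"array","items":{"type":"array","items":{"type":"number"}}},"fingers":{"type":"number"},"force":{"type":"number"}},"required":["moves"]}

```bash
ls; mkdir -p pics; cat > h.py <<'E'
import numpy as np, cv2
from scipy.spatial.transform import Rotation as R
from bench import read_state, viewer, r
def shot(n, f):
    c=viewer.camera(n); cv2.imwrite(f'pics/{f}.png', c['pixels'][:,:,::-1]); np.save(f'pics/{f}.npy', c, allow_pickle=True); return c
def load(f): return np.load(f'pics/{f}.npy',allow_pickle=True).item()
def cloud(c):
    h,w=c['range_z'].shape; v,u=np.mgrid[0:h,0:w]
    K=np.array([[c['fx'],0,c['cx']],[0,c['fy'],c['cy']],[0,0,1.]])
    p=cv2.undistortPoints(np.stack([u,v],-1).reshape(-1,1,2).astype(np.float64),K,np.array([c['k1'],0,0,0,0.])).reshape(h,w,2)
    z=c['range_z'].astype(float); P=np.dstack([p[...,0]*z,p[...,1]*z,z])
    P=P@R.from_quat(c['orientation']).as_matrix().T+np.array(c['xyz']); P[z==0]=np.nan
    return P
def ray(c,u,v,z):
    K=np.array([[c['fx'],0,c['cx']],[0,c['fy'],c['cy']],[0,0,1.]])
    p=cv2.undistortPoints(np.array([[[u,v]]],float),K,np.array([c['k1'],0,0,0,0.])).ravel()
    d=R.from_quat(c['orientation']).as_matrix()@[p[0],p[1],1]; o=np.array(c['xyz'])
    return o+d*(z-o[2])/d[2]
E
python3 - <<'E'
from h import *
s=read_state(); print({k:np.round(v,3) for k,v in s.items()}); print(r.finger_overhang)
for n in('top','side'):
    c=shot(n,n+'0'); print(n,c['fx'],c['cx'],c['cy'],c['k1'],c['xyz'],c['orientation'])
E
```

```text
pics
{'time': np.float64(0.0), 'joint_positions': array([ 1.24 ,  0.333, -0.065,  1.461,  0.022,  1.35 , -0.088]), 'joint_vel': array([ 0.001,  0.001,  0.002,  0.002,  0.   ,  0.001, -0.001]), 'joint_torque': array([ 0.0000e+00, -6.2326e+01,  2.5000e-02, -3.8990e+01, -6.1000e-02,
        4.0000e-02,  0.0000e+00]), 'ee_pos': array([ 0.189, -0.595,  0.236]), 'eef_rot': array([ 0.988,  0.153, -0.   , -0.001]), 'ft_force': array([ 0.136, -0.225, -0.048]), 'torque': array([ 0.004,  0.005, -0.031]), 'grip_force': np.float64(0.0), 'width': np.float64(0.087)}
0.014
top 462.5836940658751 279.8128655273393 208.22660186799763 0.051565356245350885 [ 0.38236864 -0.04472944  1.20308873] [ 0.71529188 -0.69566606  0.05123938 -0.04219927]
side 425.5793543199011 274.76301757517456 211.09609814590235 -0.05327708096364855 [0.40747133 0.58026678 1.28486243] [-0.09120948  0.96511295 -0.24398735  0.02660842]
```

View pics/top0.png

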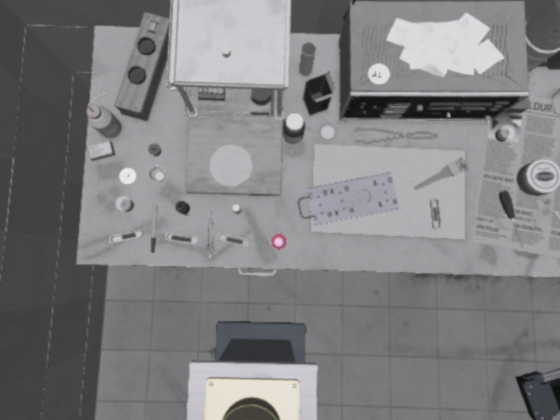

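View pics/side0.png

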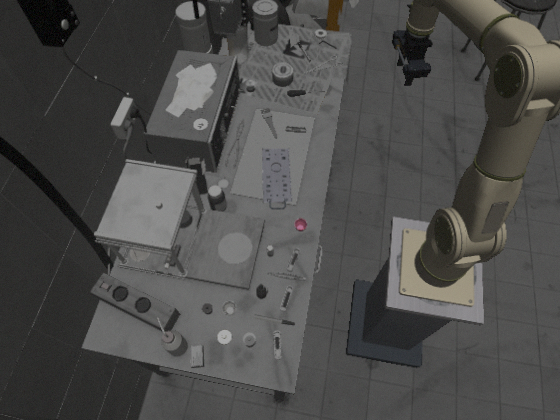

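The top view is a bit coarse. The boats are near (125,237), (181,239) and (234,240), the tray is at (352,198) with its handle on the left, and the spare is near (435,213). I'll enlarge both regions.

```bash
python3 - <<'E'
from h import *
a=load('top0')['pixels'][:,:,::-1]
cv2.imwrite('pics/c1.png',cv2.resize(a[130:270,85:295],None,fx=3.8,fy=3.8,interpolation=cv2.INTER_CUBIC))
cv2.imwrite('pics/c2.png',cv2.resize(a[140:245,290:480],None,fx=4.2,fy=4.2,interpolation=cv2.INTER_CUBIC))
E
```

```text
(no output)
```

View pics/c1.png

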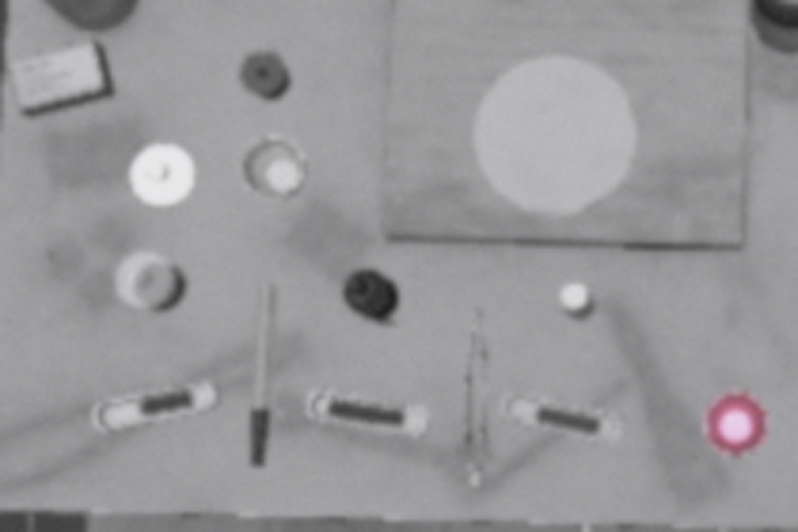

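View pics/c2.png

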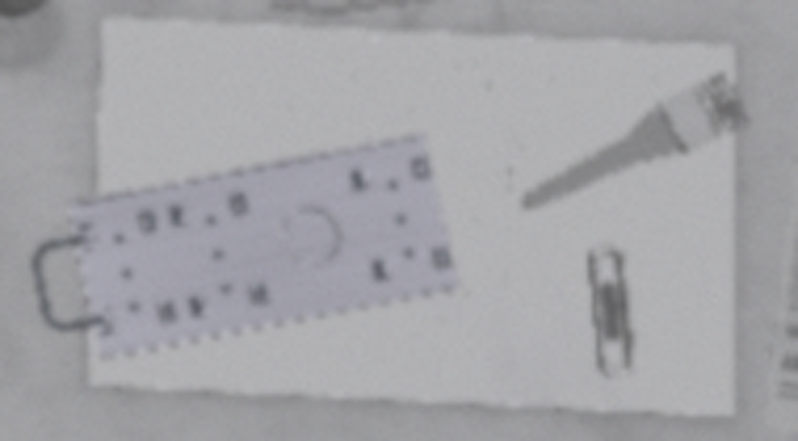

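Crop 1 is scaled 3.8 with offset (85,130). Boats are at crop (153,407), (366,412) and (562,417). The dark bottle is at (370,293) and the small white cap at (575,297). The lid disc with its knob is at (162,175). Two round objects, (150,280) and (275,168), are candidates for weighing bottle and crucible, and the pink look-alike is at (735,424). Depth heights should settle which is which.

```bash
python3 - <<'E'
from h import *
c=load('top0');P=cloud(c)
def at(x,y): return int(round(85+x/3.8)),int(round(130+y/3.8))
for n,(x,y) in dict(A=(150,280),B=(275,168),lid=(162,175),dark=(370,293),vial=(575,297),pink=(735,424),brn=(265,75)).items():
    u,v=at(x,y); q=P[v-11:v+12,u-11:u+12]; z=q[...,2]; m=z>0.008
    print(n,(u,v),'zmax %.3f'%np.nanmax(z),'cen',np.nanmedian(q[m],0).round(3),'n',m.sum(),'ext',(np.nanmax(q[m],0)-np.nanmin(q[m],0)).round(3))
    if n in 'AB': print((z[3:20,3:20]*1000).round(0)[::1].astype(int))
    t=z>np.nanmax(z)-0.006; print('  top',np.nanmean(q[t],0).round(3),t.sum())
for n,(x,y) in dict(std=(153,407),ctl=(366,412),smp=(562,417)).items():
    u,v=at(x,y); q=P[v-12:v+13,u-20:u+21]; m=q[...,2]>0.006; w=q[m]; 
    (ctr,sz,an)=cv2.minAreaRect(w[:,:2].astype(np.float32)*1000); print(n,np.round(ctr,1),np.round(sz,1),an,m.sum(),w.mean(0).round(3),np.median(q[~m][:,2]))
q=P[195:240,425:447]; m=q[...,2]>.009; print('spare',q[m].mean(0),m.sum())
# tray: lilac color + height
a=c['pixels'].astype(int); lil=(a[...,2]-a[...,1]>10); lil[:, :295]=0; lil[:,405:]=0; lil[:165]=0; lil[230:]=0
w=P[lil]; w=w[~np.isnan(w[:,0])]; print(lil.sum(), cv2.minAreaRect(w[:,:2].astype(np.float32)*1000), np.median(w[:,2]))
np.save('pics/lil.npy',lil)
E
```

```text
A (124, 204) zmax 0.050 cen [0.538 0.337 0.034] n 203 ext [0.034 0.039 0.041]
[[  0  -2 -10  -3  -4  -2   1   0  -2   0  -2  -1   0   0  -1  -3   0]
 [ -1   1  -3  32  33  34  34  38  37  37  -5   1  -3   0  -1  -2   0]
 [ -1  -4  34  36  38  35  37  36  30  35  36  30   2   0  -4  -2   1]
 [ -4  35  32  36  33  38  33  34  35  40  34  34  32   8  13  -1   0]
 [ 31  33  36  35  32  36  37  34  34  39  39  33  37   7   4   0   0]
 [ 34  37  38  35  49  45  37  35  34  36  35  34  34  36  33   5  11]
 [ 36  35  36  44  48  49  48  37  38  38  33  37  28  31  35  10   6]
 [ 34  34  34  48  45  50  45  39  34  34  34  35  33  33  32  13  10]
 [ 32  37  38  47  49  47  41  37  35  34  35  38  34  34  36   9  12]
 [ 34  38  36  36  34  43  37  35  36  34  34  37  34  34  32  11   8]
 [ 33  34  37  34  33  34  36  38  34  36  31  35  37  34  33  10  10]
 [ 35  35  33  36  34  38  37  36  38  34  33  31  36  11  11  14   6]
 [  2  34  31  36  32  36  33  33  31  32  32  34  10  12  11   7   6]
 [ -2  -4  37  36  36  33  32  35  37  33  32   7  10   7  11  12   8]
 [ -4   0   0  35  35  36  3
[... 6927 characters left out ...]
5 0.051] 19
pink (278, 242) zmax 0.035 cen [ 0.457 -0.055  0.021] n 137 ext [0.041 0.041 0.027]
  top [ 0.455 -0.054  0.032] 28
brn (155, 150) zmax 0.031 cen [0.685 0.272 0.024] n 118 ext [0.031 0.029 0.022]
  top [0.685 0.274 0.027] 33
std [458.4 334.9] [22.6 82.5] 12.779139518737793 100 [0.458 0.334 0.01 ] nan
ctl [456.1 192.3] [82.5 20.6] 82.83915710449219 95 [0.456 0.191 0.01 ] nan
smp [456.6  62.8] [81.7 20.6] 79.38513946533203 89 [0.457 0.063 0.01 ] nan
spare [ 0.53833327 -0.46034703  0.01344247] 117
1901 ((573.6954956054688, -246.1026611328125), (94.31639862060547, 223.31541442871094), 12.431058883666992) 0.010791868085577416<stdin>:7: RuntimeWarning: invalid value encountered in cast
```

Depth settles it:
- **(150,280)** is flat-topped at 35 mm with a 48 mm knob. That is the weighing bottle, so the left boat is the standard.
- **(275,168)** is hollow with a 32 mm rim. That is the crucible.
- **The dark 89 mm item** is the dropper bottle, so the middle boat is the control.
- **The 51 mm cap** is the vial, so the right boat is the sample.

Next I'll move over the tray for a wrist view.

Call:
{"method": "carry_out", "body": {
  "moves": [
    [0.82,-0.45,-0.13,0,0,0],
    [0.82,-0.45,-0.13,0,0,0],
    [0.82,-0.45,-0.13,0,0,0],
    [0.82,-0.45,-0.13,0,0,0],
    [0.82,-0.45,-0.13,0,0,0],
    [0.82,-0.45,-0.13,0,0,0],
    [0.82,-0.45,-0.13,0,0,0],
    [0.82,-0.45,-0.13,0,0,0],
    [0.82,-0.45,-0.13,0,0,0],
    [0.82,-0.45,-0.13,0,0,0],
    [0.82,-0.45,-0.13,0,0,0],
    [0.82,-0.45,-0.13,0,0,0],
    [0,0,0,0,0,0.65],
    [0,0,0,0,0,0],
    [0,0,0,0,0,0]
  ]
}}

```text
time: 1.98
ee_pos: [0.4986, -0.271, 0.2987]
eef_rot: [0.994, 0.109, -0.0, -0.0]
ft_force: [0.7, -0.5, 0.2]
width: 0.0872
grip_force: 0.0
```

```bash
cat >> h.py <<'E'
def head(s=None):
    s=s or read_state(); M=R.from_quat(s['eef_rot']).as_matrix(); return np.degrees(np.arctan2(M[1,0],M[0,0])), M
def plan(target, hd):
    s=read_state(); h,M=head(s); d=np.array(target)-s['ee_pos']; print('t %.1f'%s['time'],'pos',np.round(s['ee_pos'],4),'head %.2f'%h,'w %.4f'%s['width'],'g %.1f'%s['grip_force'],'f',np.round(s['ft_force'],1),'zaxis',np.round(M[:,2],3))
    print('turn units',round(-((hd-h+180)%360-180)/8,3)); 
    a=np.radians(hd); X=np.array([np.cos(a),np.sin(a),0]);Y=np.array([np.sin(a),-np.cos(a),0])
    print('shift units before turn',np.round(M.T@d/.04,2),'after turn (vertical)',np.round([X@d/.04,Y@d/.04,-d[2]/.04],2))
E
python3 - <<'E'
from h import *
plan([.5,-.27,.3],12.43); c=shot('wrist','w1'); print(c['xyz'],c['orientation'],c['fx'])
t=load('top0')
q=np.array([ray(t,290+x/4.2,140+y/4.2,.0175)[:2] for x,y in[(75,203),(425,137),(458,288),(103,357)]])
print(q.round(4),q.mean(0)); print(cv2.minAreaRect(q.astype(np.float32)*1000))
E
```

```text
t 2.0 pos [ 0.4986 -0.271   0.2987] head 12.49 w 0.0872 g 0.0 f [ 0.7 -0.5  0.2] zaxis [-0.001 -0.    -1.   ]
turn units 0.007
shift units before turn [ 0.04 -0.02 -0.03] after turn (vertical) [ 0.04 -0.02 -0.03]
[ 0.56100501 -0.25700854  0.44660266] [ 0.77395883 -0.6216493  -0.07530536  0.09417527] 293.2304867190378
[[ 0.5946 -0.1293]
 [ 0.6425 -0.3462]
 [ 0.5483 -0.3661]
 [ 0.4993 -0.1483]] [ 0.57115319 -0.24750744]
((570.8888549804688, -247.27975463867188), (97.14054107666016, 224.1360626220703), 12.456056594848633)
```

View pics/w1.png

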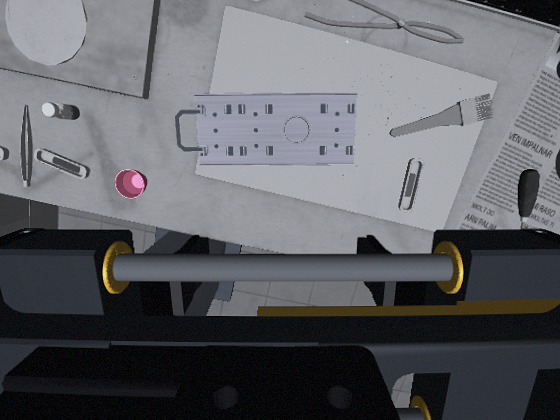

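The wrist view shows the tray with corners (197,93), (356,93), (354,164), (199,164), its collar at (297,129) and its handle on the left. I'll compute the tray pose from this view and compare it with the top view.

```bash
python3 - <<'E'
from h import *
w=load('w1'); a=w['pixels'].astype(int)
q=np.array([ray(w,u,v,.017)[:2] for u,v in[(197,93),(356,93),(354,164),(199,164)]])
print(q.round(4),q.mean(0)); print(cv2.minAreaRect(q.astype(np.float32)*1000))
m=(a[...,2]-a[...,1]>10); m[:,:190]=0;m[:,365:]=0;m[:85]=0;m[175:]=0
m=cv2.morphologyEx(m.astype(np.uint8),cv2.MORPH_OPEN,np.ones((3,3)));v,u=np.nonzero(m)
Q=np.array([ray(w,x,y,.016)[:2] for x,y in zip(u,v)]); print('mask',m.sum(),cv2.minAreaRect(Q.astype(np.float32)*1000))
h=np.radians(12.43); X=np.array([-np.sin(h),np.cos(h)])
for C in ([.571,-.2475],):
  print('collar expected',C-.029*X,'wrist',ray(w,297,129,.02)[:2])
P=cloud(w); q=P[140:185,30:95]; k=(q[...,2]>.006)&(q[...,2]<.02); print('sample',cv2.minAreaRect(q[k][:,:2].astype(np.float32)*1000),k.sum())
q=P[150:215,395:425];k=(q[...,2]>.008)&(q[...,2]<.03); print('spare',np.nanmean(q[k],0))
q=P[165:200,112:148];k=(q[...,2]>.027); print('pink',np.nanmean(q[k],0))
plan([.457,.063,.2],79.4)
E
```

```text
[[ 0.5967 -0.1281]
 [ 0.6441 -0.3431]
 [ 0.5492 -0.3665]
 [ 0.5005 -0.146 ]] [ 0.57262387 -0.24595737]
((572.5939331054688, -245.7577667236328), (97.74433898925781, 225.78099060058594), 12.443099021911621)
mask 10752 ((571.9823608398438, -244.946044921875), (100.4912109375, 225.7512969970703), 12.58753490447998)
collar expected [ 0.57724215 -0.27582023] wrist [ 0.57894504 -0.27419333]
sample ((457.144775390625, 69.18046569824219), (95.17537689208984, 21.894569396972656), 78.00115966796875) 357
spare [ 0.53797725 -0.46000892  0.01341401]
pink [ 0.45171146 -0.05193821  0.03054035]
t 2.0 pos [ 0.4986 -0.2711  0.2988] head 12.46 w 0.0871 g 0.0 f [ 0.2 -0.  -0.1] zaxis [-0. -0. -1.]
turn units -8.367
shift units before turn [ 0.79 -8.38  2.47] after turn (vertical) [ 8.02 -2.56  2.47]
```

Call:
{"method": "carry_out", "body": {
  "moves": [
    [0,0,0,0,0,-0.93],
    [0,0,0,0,0,-0.93],
    [0,0,0,0,0,-0.93],
    [0,0,0,0,0,-0.93],
    [0,0,0,0,0,-0.93],
    [0,0,0,0,0,-0.93],
    [0,0,0,0,0,-0.93],
    [0,0,0,0,0,-0.93],
    [0,0,0,0,0,-0.93],
    [0.89,-0.28,0.38,0,0,0],
    [0.89,-0.28,0.38,0,0,0],
    [0.89,-0.28,0.38,0,0,0],
    [0.89,-0.28,0.38,0,0,0],
    [0.89,-0.28,0.38,0,0,0],
    [0.89,-0.28,0.38,0,0,0],
    [0.89,-0.28,0.38,0,0,0],
    [0.89,-0.28,0.38,0,0,0],
    [0.89,-0.28,0.38,0,0,0],
    [0,0,0,0,0,0]
  ],
  "fingers": 40
}}

```text
time: 4.4
ee_pos: [0.4578, 0.0652, 0.1614]
eef_rot: [0.768, 0.641, -0.0, -0.001]
ft_force: [0.0, -1.7, 0.1]
width: 0.04
grip_force: 0.0
```

```bash
python3 - <<'E'
from h import *
plan([.457,.063,.017],79.4); c=shot('wrist','w2'); print(c['xyz'],R.from_quat(c['orientation']).as_matrix().round(3))
E
```

```text
t 4.4 pos [0.4578 0.0652 0.1614] head 79.68 w 0.0400 g 0.0 f [ 0.  -1.7  0.1] zaxis [-0.001  0.    -1.   ]
turn units 0.035
shift units before turn [-0.06 -0.01  3.61] after turn (vertical) [-0.06 -0.01  3.61]
[0.46844632 0.12916686 0.30934591] [[ 0.984 -0.174 -0.043]
 [-0.18  -0.955 -0.236]
 [ 0.     0.24  -0.971]]
```

View pics/w2.png

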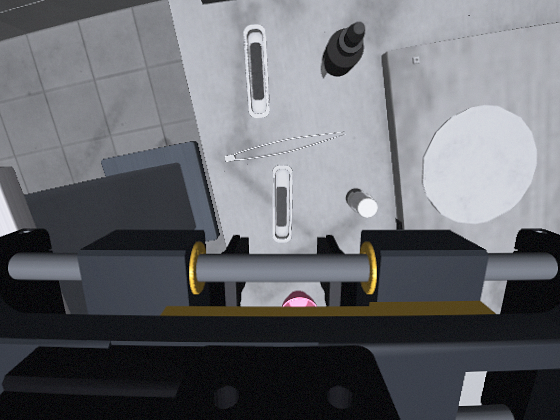

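The wrist view shows the sample boat running from (283,166) to (282,242), with the vial at (362,202) beside it. The control boat runs from (257,25) to (259,117), with the dropper bottle at (345,50). I'll measure both.

```bash
python3 - <<'E'
from h import *
w=load('w2')
for n,ab in dict(smp=[(283,166),(282.3,242)],ctl=[(257,25),(259.5,117)]).items():
    A,B=[ray(w,*p,.012)[:2] for p in ab]; d=A-B; print(n,(A+B)/2,np.linalg.norm(d),np.degrees(np.arctan2(d[1],d[0])))
P=cloud(w)
for n,(r0,r1,c0,c1) in dict(smp=(155,250,262,304),ctl=(15,125,238,278)).items():
    q=P[r0:r1,c0:c1]; m=(q[...,2]>.0065)&(q[...,2]<.02); m=cv2.morphologyEx(m.astype(np.uint8),cv2.MORPH_OPEN,np.ones((3,3)))>0
    print(n,cv2.minAreaRect(q[m][:,:2].astype(np.float32)*1000),m.sum(),np.median(q[m][:,2]))
for n,(u,v) in dict(drop=(357,30),vial=(370,208)).items():
    q=P[v-40 if v>40 else 0:v+40,u-30:u+25]; t=q[...,2]>np.nanmax(q[...,2])-.006; print(n,np.nanmean(q[t],0),t.sum())
    q=q[(q[...,2]>.02)&(q[...,2]<.06)]; print('   body',q.mean(0), q.min(0),q.max(0))
E
```

```text
smp [0.45657086 0.06310247] 0.08093958061678146 79.14517198194842
ctl [0.4570381  0.19369504] 0.08140336806582946 80.36349879505198
smp ((455.7870788574219, 63.44544219970703), (82.52532958984375, 20.604063034057617), 79.16339874267578) 555 0.011286966891278727
ctl ((455.07275390625, 194.29457092285156), (82.14772033691406, 21.162179946899414), 82.50971221923828) 723 0.011039397147818375
drop [0.53275345 0.19258867 0.08779187] 150
   body [0.52881312 0.18850506 0.04307172] [0.51808291 0.17854692 0.02044018] [0.54955218 0.20916214 0.05999481]
vial [0.49013676 0.09719881 0.23519787] 139
   body [0.53264052 0.05646855 0.0472876 ] [0.52299694 0.04625869 0.02012061] [0.54297002 0.06482562 0.05272779]
```

Call:
{"method": "carry_out", "body": {
  "moves": [
    [-0.06,-0.02,0.8,0,0,0.06],
    [0,0,0.8,0,0,0],
    [0,0,0.8,0,0,0],
    [0,0,0.6,0,0,0],
    [0,0,0.4,0,0,0],
    [0,0,0.2,0,0,0],
    [0,0,0,0,0,0],
    [0,0,0,0,0,0]
  ]
}}

```text
time: 5.45
ee_pos: [0.4583, 0.0607, 0.0189]
eef_rot: [0.772, 0.636, 0.0, 0.0]
ft_force: [-0.1, 1.1, -0.0]
width: 0.0403
grip_force: 0.0
```

Call:
{"method": "carry_out", "body": {
  "moves": [
    [0,0,0,0,0,0],
    [0,0,0,0,0,0],
    [0,0,0,0,0,0],
    [0,0,0,0,0,0],
    [0,0,0,0,0,0],
    [0,0,0,0,0,0]
  ],
  "fingers": 0,
  "force": 15
}}

```text
time: 6.2
ee_pos: [0.4578, 0.0607, 0.0183]
eef_rot: [0.772, 0.635, 0.0, 0.0]
ft_force: [-0.7, -0.9, 5.6]
width: 0.0201
grip_force: 15.0
```

Call:
{"method": "carry_out", "body": {
  "moves": [
    [0,0,-1,0,0,0],
    [0,0,-1,0,0,0],
    [0,0,-1,0,0,0],
    [0,0,0,0,0,0.92],
    [0,0,0,0,0,0.92],
    [0,0,0,0,0,0.92],
    [0,0,0,0,0,0.92],
    [0,0,0,0,0,0.92],
    [0,0,0,0,0,0.92],
    [0,0,0,0,0,0.92],
    [0,0,0,0,0,0.92],
    [0,0,0,0,0,0.92],
    [0.13,0.92,0,0,0,0],
    [0.13,0.92,0,0,0,0],
    [0.13,0.92,0,0,0,0],
    [0.13,0.92,0,0,0,0],
    [0.13,0.92,0,0,0,0],
    [0.13,0.92,0,0,0,0],
    [0.13,0.92,0,0,0,0],
    [0.13,0.92,0,0,0,0]
  ]
}}

```text
time: 8.7
ee_pos: [0.563, -0.2185, 0.1377]
eef_rot: [0.994, 0.11, -0.0, -0.0]
ft_force: [0.3, 0.6, 0.2]
width: 0.0201
grip_force: 15.0
```

```bash
python3 - <<'E'
from h import *
plan([.5633,-.2182,.03],12.45); c=shot('wrist','w3')
E
```

```text
t 8.7 pos [ 0.563  -0.2185  0.1377] head 12.68 w 0.0201 g 15.0 f [0.3 0.6 0.2] zaxis [-0.  0. -1.]
turn units 0.029
shift units before turn [ 0.01 -0.    2.69] after turn (vertical) [ 0.01 -0.    2.69]
```

View pics/w3.png

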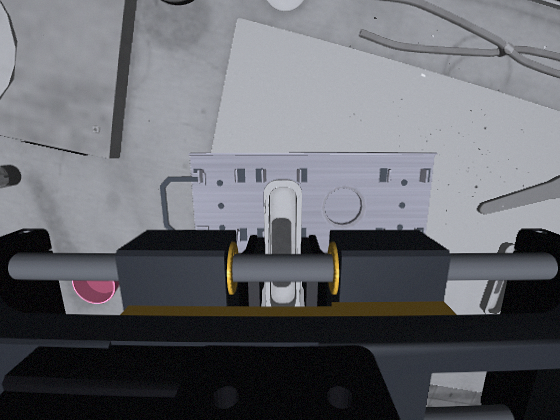

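The boat is held straight. The rear lug pairs at row 175 are (200,240), (262,302) and (384,426), and the collar is at (343,205). I'll refine the tray pose from these.

```bash
python3 - <<'E'
from h import *
w=load('w3'); u=w['pixels']
cv2.imwrite('pics/c3.png',cv2.resize(u[145:240,180:450,::-1],None,fx=2.95,fy=2.95,interpolation=cv2.INTER_CUBIC))
h=np.radians(12.45); X=np.array([-np.sin(h),np.cos(h)]); Y=np.array([-np.cos(h),-np.sin(h)]); C=np.array([.572,-.246])
def tf(p): d=p-C; return np.round([d@X*1000,d@Y*1000],1)
for n,(x,y) in dict(L1=(200,175),L2=(240,175),L3=(262,175),L4=(302,175),L5=(384,175),L6=(426,175)).items(): print(n,tf(ray(w,x,y,.018)[:2]))
print('collar',tf(ray(w,343,205,.02)[:2]), 'corners',tf(ray(w,192,153,.017)[:2]),tf(ray(w,435,153,.017)[:2]))
P=cloud(w); q=P[140:245,180:450]; 
E
```

```text
L1 [104.6 -29.1]
L2 [ 67.9 -29.1]
L3 [ 47.8 -29.2]
L4 [ 11.2 -29.3]
L5 [-64.  -29.7]
L6 [-103.2  -30. ]
collar [-27.3  -1.8] corners [110.9 -48.9] [-109.7  -50. ]
```

View pics/c3.png

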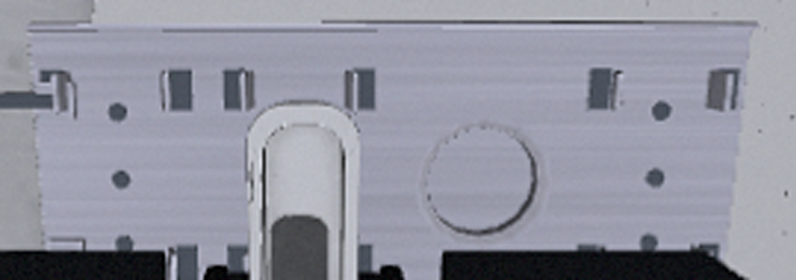

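```bash
python3 - <<'E'
from h import *
w=load('w3')
h=np.radians(12.45); X=np.array([-np.sin(h),np.cos(h)]); Y=np.array([-np.cos(h),-np.sin(h)]); C=np.array([.572,-.246])
def tf(p): d=np.array(p)-C; return np.round([d@X*1000,d@Y*1000],1)
print('tcp',tf([.563,-.2185]))
for v in(195,215,235): print(tf(ray(w,282.4,v,.1314)[:2]))
print('ends',tf(ray(w,283,180,.1314)[:2]),tf(ray(w,283,304,.1314)[:2]))
for u in (219.5,281.7,406.2): print([tf(ray(w,u,175,z)[:2])[0] for z in(.012,.016,.02)])
for u in(118,660):print(tf(ray(w,180+u/2.95,145+111/2.95,.012)[:2]))
E
```

```text
tcp [28.8  2.9]
[ 29.2 -32.1]
[ 29.1 -21. ]
[29.1 -9.6]
ends [ 28.9 -40.1] [28.6 33.2]
[np.float64(87.9), np.float64(87.1), np.float64(86.2)]
[np.float64(29.8), np.float64(29.8), np.float64(29.8)]
[np.float64(-87.2), np.float64(-85.5), np.float64(-83.8)]
[ 87.8 -21.2]
[-85.6 -21.9]
```

Call:
{"method": "carry_out", "body": {
  "moves": [
    [0,-0.02,0.7,0,0,0.03],
    [0,0,0.7,0,0,0],
    [0,0,0.6,0,0,0],
    [0,0,0.4,0,0,0],
    [0,0,0.2,0,0,0],
    [0,0,0.07,0,0,0],
    [0,0,0,0,0,0],
    [0,0,0,0,0,0]
  ]
}}

```text
time: 9.75
ee_pos: [0.5631, -0.2167, 0.0321]
eef_rot: [0.994, 0.108, 0.001, 0.0]
ft_force: [0.4, -0.6, 1.0]
width: 0.0205
grip_force: 15.0
```

Call:
{"method": "carry_out", "body": {
  "moves": [
    [0,0,0,0,0,0],
    [0,0,0,0,0,0],
    [0,0,0,0,0,0]
  ],
  "fingers": 36
}}

```text
time: 10.12
ee_pos: [0.5628, -0.2166, 0.0315]
eef_rot: [0.994, 0.108, 0.0, 0.0]
ft_force: [1.0, 0.4, -1.0]
width: 0.035
grip_force: 0.0
```

Call:
{"method": "carry_out", "body": {
  "moves": [
    [0,0,-1,0,0,0],
    [0,0,-1,0,0,0],
    [0,0,-1,0,0,0],
    [0,0,0,0,0,-0.97],
    [0,0,0,0,0,-0.97],
    [0,0,0,0,0,-0.97],
    [0,0,0,0,0,-0.97],
    [0,0,0,0,0,-0.97],
    [0,0,0,0,0,-0.97],
    [0,0,0,0,0,-0.97],
    [0,0,0,0,0,-0.97],
    [0,0,0,0,0,-0.97],
    [0.93,-0.4,0,0,0,0],
    [0.93,-0.4,0,0,0,0],
    [0.93,-0.4,0,0,0,0],
    [0.93,-0.4,0,0,0,0],
    [0.93,-0.4,0,0,0,0],
    [0.93,-0.4,0,0,0,0],
    [0.93,-0.4,0,0,0,0],
    [0.93,-0.4,0,0,0,0]
  ],
  "fingers": 40
}}

```text
time: 12.62
ee_pos: [0.4754, 0.0967, 0.1515]
eef_rot: [0.753, 0.658, 0.0, 0.0]
ft_force: [-0.3, -0.3, -0.0]
width: 0.0399
grip_force: 0.0
```

```bash
python3 - <<'E'
from h import *
plan([.4536,.1752,.0198],82)
w=shot('wrist','w4'); P=cloud(w)
# boats by height around expected control/standard positions
for n,c in dict(ctl=(.456,.194),std=(.458,.335)).items():
    m=(np.hypot(P[...,0]-c[0],P[...,1]-c[1])<.052)&(P[...,2]>.0065)&(P[...,2]<.02)
    m=cv2.morphologyEx(m.astype(np.uint8),cv2.MORPH_OPEN,np.ones((3,3)))>0
    if m.sum()>50: print(n,cv2.minAreaRect(P[m][:,:2].astype(np.float32)*1000),m.sum())
m=(np.hypot(P[...,0]-.53,P[...,1]-.19)<.04)&(P[...,2]>.02)
for a,b in((.02,.04),(.04,.06),(.06,.07),(.07,.08),(.08,.1)):
    k=m&(P[...,2]>a)&(P[...,2]<b); print(a,b,k.sum(),P[k].min(0).round(3) if k.any() else '',P[k].max(0).round(3) if k.any() else '')
E
```

```text
t 12.6 pos [0.4754 0.0967 0.1515] head 82.27 w 0.0399 g 0.0 f [-0.3 -0.3 -0. ] zaxis [ 0.001 -0.    -1.   ]
turn units 0.034
shift units before turn [ 1.87 -0.81  3.29] after turn (vertical) [ 1.87 -0.81  3.29]
ctl ((455.2723083496094, 194.49951171875), (83.61500549316406, 20.97812271118164), 82.59232330322266) 754
0.02 0.04 180 [0.515 0.178 0.02 ] [0.549 0.208 0.04 ]
0.04 0.06 538 [0.519 0.179 0.04 ] [0.549 0.209 0.06 ]
0.06 0.07 233 [0.524 0.184 0.06 ] [0.542 0.203 0.07 ]
0.07 0.08 70 [0.527 0.187 0.07 ] [0.539 0.2   0.08 ]
0.08 0.1 243 [0.527 0.187 0.08 ] [0.538 0.199 0.09 ]
```

Call:
{"method": "carry_out", "body": {
  "moves": [
    [0.94,-0.41,0,0,0,0],
    [0.94,-0.41,0,0,0,0],
    [0,0,0,0,1,0],
    [0,0,0,0,1,0],
    [0,0,0,0,1,0],
    [0,0,0,0,0,0],
    [0,0,0,0,0,0]
  ]
}}

```text
time: 13.55
ee_pos: [0.4535, 0.1747, 0.1515]
eef_rot: [0.737, 0.644, 0.156, -0.136]
ft_force: [0.4, 0.6, 0.2]
width: 0.0401
grip_force: 0.0
```

```bash
python3 - <<'E'
from h import *
plan([.4532,.1752,.0198],82.3)
E
```

```text
t 13.6 pos [0.4535 0.1747 0.1515] head 82.30 w 0.0401 g 0.0 f [0.4 0.6 0.2] zaxis [ 0.054  0.401 -0.915]
turn units -0.0
shift units before turn [-1.32 -0.01  3.02] after turn (vertical) [ 0.01 -0.01  3.29]
```

Call:
{"method": "carry_out", "body": {
  "moves": [
    [-0.33,0,0.75,0,0,0],
    [-0.33,0,0.75,0,0,0],
    [-0.25,-0.01,0.57,0,0,0],
    [-0.18,0,0.4,0,0,0],
    [-0.13,0,0.3,0,0,0],
    [-0.09,0,0.2,0,0,0],
    [0,0,0,0,0,0],
    [0,0,0,0,0,0]
  ]
}}

```text
time: 14.55
ee_pos: [0.4535, 0.175, 0.022]
eef_rot: [0.737, 0.644, 0.157, -0.136]
ft_force: [0.8, -0.0, 0.1]
width: 0.0402
grip_force: 0.0
```

Call:
{"method": "carry_out", "body": {
  "moves": [
    [0,0,0,0,0,0],
    [0,0,0,0,0,0],
    [0,0,0,0,0,0],
    [0,0,0,0,0,0],
    [0,0,0,0,0,0],
    [0,0,0,0,0,0]
  ],
  "fingers": 0,
  "force": 20
}}

```text
time: 15.3
ee_pos: [0.4533, 0.1748, 0.0216]
eef_rot: [0.737, 0.643, 0.157, -0.137]
ft_force: [-1.1, -3.2, 3.6]
width: 0.0197
grip_force: 20.0
```

Call:
{"method": "carry_out", "body": {
  "moves": [
    [0.25,0,-0.57,0,0,0],
    [0.25,0,-0.57,0,0,0],
    [-0.73,0.115,-0.32,0,0,0],
    [-0.73,0.115,-0.32,0,0,0],
    [-0.73,0.115,-0.32,0,0,0],
    [-0.73,0.115,-0.32,0,0,0],
    [0,0,0,0,0,0],
    [-0.25,0,0.57,0,0,0],
    [-0.15,0,0.34,0,0,0],
    [-0.09,0,0.21,0,0,0],
    [0,0,0,0,0,0],
    [0,0,0,0,0,0]
  ]
}}

```text
time: 16.8
ee_pos: [0.4544, 0.0463, 0.0219]
eef_rot: [0.737, 0.644, 0.157, -0.137]
ft_force: [0.3, -0.3, -0.2]
width: 0.0197
grip_force: 20.0
```

Call:
{"method": "carry_out", "body": {
  "moves": [
    [0,0,0,0,0,0],
    [0,0,0,0,0,0],
    [0,0,0,0,0,0],
    [0,0,-0.7,0,0,0],
    [0,0,-0.8,0,0,0],
    [0,0,-0.8,0,0,0],
    [0,0,0,0,-1,0],
    [0,0,0,0,-1,0],
    [0,0,0,0,-1,0],
    [0,0,-0.5,0,0,0],
    [0,0,0,0,0,0]
  ],
  "fingers": 40
}}

```text
time: 18.18
ee_pos: [0.45, 0.0095, 0.1266]
eef_rot: [0.753, 0.658, 0.001, 0.001]
ft_force: [1.3, -0.7, -0.6]
width: 0.0401
grip_force: 0.0
```

```bash
cat >> h.py <<'E'
def boats(P,**kw):
    for n,c in kw.items():
        m=(np.hypot(P[...,0]-c[0],P[...,1]-c[1])<.055)&(P[...,2]>.0065)&(P[...,2]<.02)
        m=cv2.morphologyEx(m.astype(np.uint8),cv2.MORPH_OPEN,np.ones((3,3)))
        k,l,st,_=cv2.connectedComponentsWithStats(m); 
        if k>1:
            m=l==1+np.argmax(st[1:,4]); print(n,cv2.minAreaRect(P[m][:,:2].astype(np.float32)*1000),m.sum(),st[1+np.argmax(st[1:,4])])
E
python3 - <<'E'
from h import *
plan([.457,.065,.018],82.3)
w=shot('wrist','w5'); P=cloud(w); boats(P,ctl=(.457,.065),std=(.458,.335))
E
```

```text
t 18.2 pos [0.45   0.0095 0.1266] head 82.34 w 0.0401 g 0.0 f [ 1.3 -0.7 -0.6] zaxis [ 0.002 -0.001 -1.   ]
turn units 0.004
shift units before turn [ 1.4  -0.02  2.72] after turn (vertical) [ 1.4  -0.01  2.72]
ctl ((455.9873046875, 65.71463012695312), (83.11483764648438, 20.46168327331543), 82.71477508544922) 823 [270  99  24  97 823]
```

View pics/w5.png

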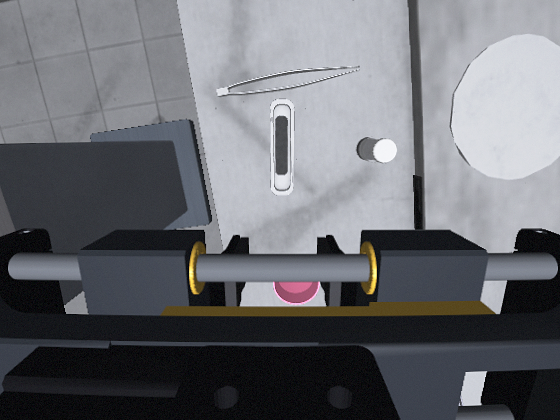

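The control boat lies flat at (282,147), clear of the vial. I'll regrip it vertically at its centre.

Call:
{"method": "carry_out", "body": {
  "moves": [
    [0.7,0,0,0,0,0],
    [0.71,-0.02,0,0,0,0],
    [0,0,0.8,0,0,0],
    [0,0,0.8,0,0,0],
    [0,0,0.6,0,0,0],
    [0,0,0.35,0,0,0],
    [0,0,0.17,0,0,0],
    [0,0,0,0,0,0],
    [0,0,0,0,0,0]
  ]
}}

```text
time: 19.35
ee_pos: [0.4565, 0.065, 0.0176]
eef_rot: [0.753, 0.658, 0.0, 0.0]
ft_force: [-0.6, -0.8, 0.3]
width: 0.0397
grip_force: 0.0
```

Call:
{"method": "carry_out", "body": {
  "moves": [
    [0,0,0,0,0,0],
    [0,0,0,0,0,0],
    [0,0,0,0,0,0],
    [0,0,0,0,0,0],
    [0,0,0,0,0,0],
    [0,0,0,0,0,0]
  ],
  "fingers": 0,
  "force": 15
}}

```text
time: 20.1
ee_pos: [0.4562, 0.065, 0.0171]
eef_rot: [0.753, 0.658, 0.0, 0.0]
ft_force: [-0.8, -0.5, 4.6]
width: 0.0199
grip_force: 15.0
```

```bash
python3 - <<'E'
from h import *
h=np.radians(12.45);X=np.array([-np.sin(h),np.cos(h)]); C=np.array([.5718,-.2453])
for n,x in dict(ctl=.087,smp=.029,cru=-.029,std=-.087).items(): print(n,(C+x*X).round(4))
p=C+.087*X; plan([*p,.14],12.45)
E
```

```text
ctl [ 0.553  -0.1603]
smp [ 0.5655 -0.217 ]
cru [ 0.5781 -0.2736]
std [ 0.5906 -0.3303]
t 20.1 pos [0.4562 0.065  0.0171] head 82.27 w 0.0199 g 15.0 f [-0.8 -0.5  4.6] zaxis [ 0. -0. -1.]
turn units 8.728
shift units before turn [-5.26  3.16 -3.07] after turn (vertical) [ 1.15  6.02 -3.07]
```

Call:
{"method": "carry_out", "body": {
  "moves": [
    [0,0,-1,0,0,0],
    [0,0,-1,0,0,0],
    [0,0,-1,0,0,0],
    [0,0,0,0,0,0.97],
    [0,0,0,0,0,0.97],
    [0,0,0,0,0,0.97],
    [0,0,0,0,0,0.97],
    [0,0,0,0,0,0.97],
    [0,0,0,0,0,0.97],
    [0,0,0,0,0,0.97],
    [0,0,0,0,0,0.97],
    [0,0,0,0,0,0.97],
    [0.16,0.86,0,0,0,0],
    [0.16,0.86,0,0,0,0],
    [0.16,0.86,0,0,0,0],
    [0.16,0.86,0,0,0,0],
    [0.16,0.86,0,0,0,0],
    [0.16,0.86,0,0,0,0],
    [0.16,0.86,0,0,0,0],
    [0,0,0,0,0,0]
  ]
}}

```text
time: 22.6
ee_pos: [0.5515, -0.1633, 0.1361]
eef_rot: [0.994, 0.106, -0.0, -0.0]
ft_force: [-0.6, 0.4, -1.5]
width: 0.0199
grip_force: 15.0
```

```bash
python3 - <<'E'
from h import *
plan([.553,-.1603,.0305],12.45); w=shot('wrist','w6'); P=cloud(w)
h=np.radians(12.45);X=np.array([-np.sin(h),np.cos(h)]); Y=np.array([-np.cos(h),-np.sin(h)]);C=np.array([.5718,-.2453])
# profile of heights across tray x along the y=+-29 lines and y=0
D=P[...,:2]-C; tx=D@X; ty=D@Y
m=(np.abs(ty)<.02)&(tx>-.01)&(tx<.07)&(P[...,2]>.019)&(P[...,2]<.03); print('smp boat tx,ty',[ (np.percentile(t[m],[2,50,98])*1000).round(1) for t in(tx,ty)],m.sum())
m=(ty<-.024)&(ty>-.034)&(np.abs(tx)<.11)&(P[...,2]>.0165)&(P[...,2]<.03); print('lugs tx',np.sort((tx[m]*1000).round(0))[::3])
m=(tx>.045)&(tx<.125)&(P[...,2]>.1)&(ty<.0)&(ty>-.06);print('held boat',(np.percentile(tx[m],[3,97])*1000).round(1),(np.percentile(ty[m],[1])*1000).round(1))
E
```

```text
t 22.6 pos [ 0.5515 -0.1633  0.1361] head 12.20 w 0.0199 g 15.0 f [-0.6  0.4 -1.5] zaxis [-0.001  0.    -1.   ]
turn units -0.031
shift units before turn [ 0.05 -0.06  2.64] after turn (vertical) [ 0.05 -0.07  2.64]
smp boat tx,ty [array([-9.2, 22.3, 40.1]), array([-18.9,  -1. ,  19. ])] 357
lugs tx [-105. -105. -104. -104. -104. -104. -103. -103. -103. -103. -103. -103.
 -102. -102. -102. -102. -102. -102. -102. -101. -101.  -70.  -70.  -69.
  -69.  -69.  -69.  -69.  -69.  -69.  -69.  -68.  -68.  -68.   11.   12.
   12.   12.   13.   13.   13.   13.   13.   13.   13.   14.   14.   14.
   14.   15.   20.   20.   20.   20.   20.   21.   21.   21.   21.   22.
   22.   22.   22.   22.   22.   22.   23.   23.   23.   37.   38.   38.
   38.   38.   38.   39.   39.   39.   39.   40.   40.   40.   40.   40.
   46.   46.   46.   46.   47.   47.   47.   47.   48.   48.   48.   69.
   70.   70.   70.   71.   71.   71.   71.   72.   72.   72.   72.  103.
  103.  104.  104.  104.  104.  105.  105.  105.  105.  106.  106.  106.
  109.]
held boat [ 47.5 122.6] [-34.9]
```

View pics/w6.png

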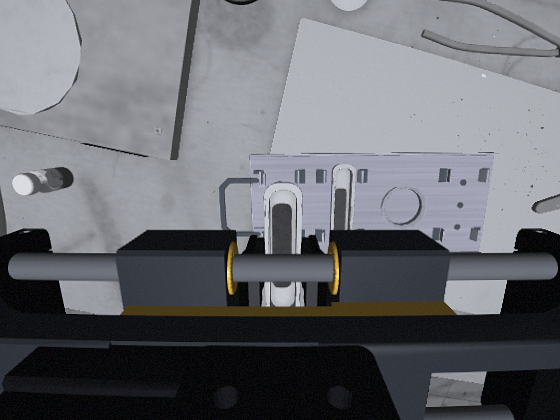

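The held control boat lies between the lugs in x, and the sample boat sits between its own lugs at (342,200). Lowering the control boat now.

Call:
{"method": "carry_out", "body": {
  "moves": [
    [0.05,-0.08,0.7,0,0,-0.03],
    [0,0,0.7,0,0,0],
    [0,0,0.6,0,0,0],
    [0,0,0.4,0,0,0],
    [0,0,0.2,0,0,0],
    [0,0,0.06,0,0,0],
    [0,0,0,0,0,0],
    [0,0,0,0,0,0]
  ]
}}

```text
time: 23.65
ee_pos: [0.5533, -0.157, 0.0312]
eef_rot: [0.994, 0.11, 0.0, 0.0]
ft_force: [0.4, 0.2, -0.4]
width: 0.0201
grip_force: 15.0
```

Call:
{"method": "carry_out", "body": {
  "moves": [
    [0,0,0,0,0,0],
    [0,0,0,0,0,0],
    [0,0,0,0,0,0]
  ],
  "fingers": 36
}}

```text
time: 24.02
ee_pos: [0.5529, -0.1569, 0.0306]
eef_rot: [0.994, 0.11, 0.0, 0.0]
ft_force: [-0.6, -0.2, -0.9]
width: 0.0347
grip_force: 0.0
```

```bash
python3 - <<'E'
from h import *
plan([.458,.335,.14],102.8)
E
```

```text
t 24.0 pos [ 0.5529 -0.1569  0.0306] head 12.68 w 0.0347 g 0.0 f [-0.6 -0.2 -0.9] zaxis [ 0. -0. -1.]
turn units -11.265
shift units before turn [  0.38 -12.52  -2.74] after turn (vertical) [12.52  0.41 -2.74]
```

Call:
{"method": "carry_out", "body": {
  "moves": [
    [0,0,-1,0,0,0],
    [0,0,-1,0,0,0],
    [0,0,-1,0,0,0],
    [0,0,0,0,0,-0.94],
    [0,0,0,0,0,-0.94],
    [0,0,0,0,0,-0.94],
    [0,0,0,0,0,-0.94],
    [0,0,0,0,0,-0.94],
    [0,0,0,0,0,-0.94],
    [0,0,0,0,0,-0.94],
    [0,0,0,0,0,-0.94],
    [0,0,0,0,0,-0.94],
    [0,0,0,0,0,-0.94],
    [0,0,0,0,0,-0.94],
    [0,0,0,0,0,-0.94],
    [0.96,0.03,0,0,0,0],
    [0.96,0.03,0,0,0,0],
    [0.96,0.03,0,0,0,0],
    [0.96,0.03,0,0,0,0],
    [0.96,0.03,0,0,0,0]
  ],
  "fingers": 40
}}

```text
time: 26.52
ee_pos: [0.5155, 0.0327, 0.1506]
eef_rot: [0.623, 0.782, -0.0, 0.0]
ft_force: [0.1, 0.5, 0.5]
width: 0.0398
grip_force: 0.0
```

Call:
{"method": "carry_out", "body": {
  "moves": [
    [0.96,0.03,0,0,0,0],
    [0.96,0.03,0,0,0,0],
    [0.96,0.03,0,0,0,0],
    [0.96,0.03,0,0,0,0],
    [0.96,0.03,0,0,0,0],
    [0.96,0.03,0,0,0,0],
    [0,0,0,0,0,0],
    [0,0,0,0,0,0]
  ]
}}

```text
time: 27.52
ee_pos: [0.4715, 0.2572, 0.1504]
eef_rot: [0.623, 0.782, -0.0, 0.0]
ft_force: [0.0, 0.1, -0.2]
width: 0.0399
grip_force: 0.0
```

```bash
python3 - <<'E'
from h import *
w=shot('wrist','w7'); P=cloud(w); boats(P,std=(.458,.335)); plan([.458,.335,.017],102.8)
w=shot('top','t1'); P=cloud(w)
for n,c in dict(smp=(.5655,-.217),ctl=(.553,-.158)).items():
    m=(np.hypot(P[...,0]-c[0],P[...,1]-c[1])<.02)&(P[...,2]>.019)&(P[...,2]<.035); print(n,P[m].mean(0),m.sum())
E
```

```text
std ((456.0212097167969, 336.5715637207031), (20.350433349609375, 81.22294616699219), 13.472495079040527) 686 [275  76  23  90 686]
t 27.6 pos [0.4718 0.2567 0.1503] head 102.85 w 0.0401 g 0.0 f [ 1.   0.1 -0.7] zaxis [ 0.    -0.001 -1.   ]
turn units 0.006
shift units before turn [1.99 0.1  3.33] after turn (vertical) [1.99 0.1  3.33]
smp [ 0.56537125 -0.21644727  0.02225759] 34
ctl [ 0.55361666 -0.15837888  0.02240491] 35
```

Call:
{"method": "carry_out", "body": {
  "moves": [
    [0.67,0.03,0,0,0,-0.05],
    [0.67,0.03,0,0,0,0],
    [0.67,0.02,0,0,0,0],
    [0,0,0.8,0,0,0],
    [0,0,0.8,0,0,0],
    [0,0,0.8,0,0,0],
    [0,0,0.5,0,0,0],
    [0,0,0.28,0,0,0],
    [0,0,0.14,0,0,0],
    [0,0,0,0,0,0],
    [0,0,0,0,0,0]
  ]
}}

```text
time: 29.0
ee_pos: [0.4565, 0.3371, 0.0184]
eef_rot: [0.62, 0.784, 0.0, 0.0]
ft_force: [0.8, 0.3, 0.4]
width: 0.04
grip_force: 0.0
```

Call:
{"method": "carry_out", "body": {
  "moves": [
    [0,0,0,0,0,0],
    [0,0,0,0,0,0],
    [0,0,0,0,0,0],
    [0,0,0,0,0,0],
    [0,0,0,0,0,0],
    [0,0,0,0,0,0]
  ],
  "fingers": 0,
  "force": 15
}}

```text
time: 29.75
ee_pos: [0.4562, 0.3368, 0.0178]
eef_rot: [0.62, 0.784, 0.0, 0.0]
ft_force: [-0.4, -0.5, 3.0]
width: 0.02
grip_force: 15.0
```

```bash
python3 - <<'E'
from h import *
plan([.5905,-.330,.14],12.45)
E
```

```text
t 29.8 pos [0.4562 0.3368 0.0178] head 103.31 w 0.0200 g 15.0 f [-0.4 -0.5  3. ] zaxis [ 0. -0. -1.]
turn units 11.358
shift units before turn [-16.99  -0.57  -3.05] after turn (vertical) [-0.31 17.   -3.05]
```

Call:
{"method": "carry_out", "body": {
  "moves": [
    [0,0,-1,0,0,0],
    [0,0,-1,0,0,0],
    [0,0,-1,0,0,0],
    [0,0,0,0,0,0.95],
    [0,0,0,0,0,0.95],
    [0,0,0,0,0,0.95],
    [0,0,0,0,0,0.95],
    [0,0,0,0,0,0.95],
    [0,0,0,0,0,0.95],
    [0,0,0,0,0,0.95],
    [0,0,0,0,0,0.95],
    [0,0,0,0,0,0.95],
    [0,0,0,0,0,0.95],
    [0,0,0,0,0,0.95],
    [0,0,0,0,0,0.91],
    [0,0,0,0,0,0]
  ]
}}

```text
time: 31.75
ee_pos: [0.4559, 0.3368, 0.1375]
eef_rot: [0.994, 0.109, -0.0, 0.0]
ft_force: [0.2, -0.8, -0.6]
width: 0.0199
grip_force: 15.0
```

Call:
{"method": "carry_out", "body": {
  "moves": [
    [-0.02,0.94,0,0,0,0],
    [-0.02,0.94,0,0,0,0],
    [-0.02,0.94,0,0,0,0],
    [-0.02,0.94,0,0,0,0],
    [-0.02,0.94,0,0,0,0],
    [-0.02,0.94,0,0,0,0],
    [-0.02,0.94,0,0,0,0],
    [-0.02,0.94,0,0,0,0],
    [-0.02,0.94,0,0,0,0],
    [-0.02,0.94,0,0,0,0],
    [-0.02,0.94,0,0,0,0],
    [-0.02,0.94,0,0,0,0],
    [-0.02,0.94,0,0,0,0],
    [-0.02,0.94,0,0,0,0],
    [-0.02,0.94,0,0,0,0],
    [-0.02,0.94,0,0,0,0],
    [0,0.94,0,0,0,0],
    [0,0.94,0,0,0,0],
    [0,0,0,0,0,0],
    [0,0,0,0,0,0]
  ]
}}

```text
time: 34.25
ee_pos: [0.5894, -0.3259, 0.1373]
eef_rot: [0.994, 0.11, -0.0, -0.001]
ft_force: [0.7, 0.9, -0.2]
width: 0.02
grip_force: 15.0
```

```bash
python3 - <<'E'
from h import *
plan([.5905,-.330,.0305],12.45); w=shot('wrist','w8'); P=cloud(w)
h=np.radians(12.45);X=np.array([-np.sin(h),np.cos(h)]); Y=np.array([-np.cos(h),-np.sin(h)]);C=np.array([.5718,-.2453])
D=P[...,:2]-C; tx=D@X; ty=D@Y
m=(ty<-.024)&(ty>-.034)&(np.abs(tx)<.11)&(P[...,2]>.0165)&(P[...,2]<.03); print('lugs tx',np.sort((tx[m]*1000).round(0))[::4])
m=(tx<-.06)&(P[...,2]>.12)&(P[...,2]<.14)&(ty<-.02)&(ty>-.06);print('held boat',(np.percentile(tx[m],[3,97])*1000).round(1),(np.percentile(ty[m],[1])*1000).round(1))
E
```

```text
t 34.2 pos [ 0.5894 -0.3259  0.1373] head 12.58 w 0.0200 g 15.0 f [ 0.7  0.9 -0.2] zaxis [-0.     0.001 -1.   ]
turn units 0.016
shift units before turn [0.01 0.11 2.67] after turn (vertical) [0.01 0.11 2.67]
lugs tx [-104. -104. -104. -104. -103. -103. -103. -102. -102.  -71.  -71.  -70.
  -70.  -70.  -69.  -69.  -69.  -68.  -68.  -68.   11.   11.   12.   12.
   12.   13.   19.   19.   19.   19.   20.   20.   20.   20.   20.   20.
   21.   21.   21.   22.   23.   37.   37.   37.   37.   37.   37.   37.
   37.   38.   38.   38.   38.   38.   39.   39.   39.   40.   45.   45.
   46.   46.   46.   46.   46.   46.   47.   47.   48.   48.   69.   69.
   70.   70.   70.   70.   70.   71.   71.   71.   79.   79.   79.   80.
   80.   80.   80.   80.   80.   80.   80.   81.   81.   81.   81.   81.
   82.   83.   97.   97.   97.   97.   97.   97.   97.   97.   98.   98.
   98.   98.   98.   98.   98.   99.   99.  100.  100.  103.  103.  104.
  104.  104.  104.  104.  105.  105.  106.]
held boat [-91.8 -72.8] [-39.4]
```

View pics/w8.png

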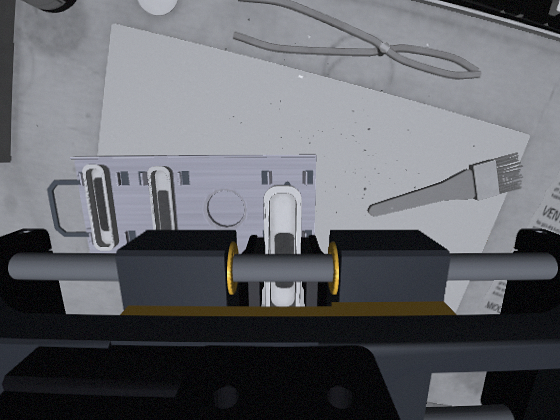

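The held boat is about 4 mm short of the standard's lugs. The sample and control boats lie inside theirs. I'll correct that and lower.

Call:
{"method": "carry_out", "body": {
  "moves": [
    [0,0.1,0,0,0,0.02],
    [0,0,0.8,0,0,0],
    [0,0,0.7,0,0,0],
    [0,0,0.5,0,0,0],
    [0,0,0.4,0,0,0],
    [0,0,0.2,0,0,0],
    [0,0,0.06,0,0,0],
    [0,0,0,0,0,0],
    [0,0,0,0,0,0]
  ]
}}

```text
time: 35.42
ee_pos: [0.5906, -0.331, 0.0321]
eef_rot: [0.994, 0.107, 0.0, 0.0]
ft_force: [0.4, -0.5, 0.1]
width: 0.0199
grip_force: 15.0
```

Call:
{"method": "carry_out", "body": {
  "moves": [
    [0,0,0,0,0,0],
    [0,0,0,0,0,0],
    [0,0,0,0,0,0],
    [0,0,-1,0,0,0],
    [0,0,-1,0,0,0],
    [0,0,-1,0,0,0],
    [0,0,0,0,0,0]
  ],
  "fingers": 36
}}

```text
time: 36.3
ee_pos: [0.592, -0.3316, 0.1554]
eef_rot: [0.994, 0.107, 0.003, 0.002]
ft_force: [-0.0, 0.2, -1.1]
width: 0.0361
grip_force: 0.0
```

```bash
python3 - <<'E'
from h import *
plan([.62,.20,.19],100)
E
```

```text
t 36.3 pos [ 0.592  -0.3316  0.1554] head 12.27 w 0.0361 g 0.0 f [-0.   0.2 -1.1] zaxis [ 0.006 -0.003 -1.   ]
turn units -10.966
shift units before turn [  3.51 -12.83  -0.9 ] after turn (vertical) [12.97  3.   -0.86]
```

Call:
{"method": "carry_out", "body": {
  "moves": [
    [0,0,0,0,0,-0.82],
    [0,0,0,0,0,-0.82],
    [0,0,0,0,0,-0.82],
    [0,0,0,0,0,-0.82],
    [0,0,0,0,0,-0.82],
    [0.83,-0.91,0,0,0,0],
    [0.83,-0.91,0,0,0,0],
    [0.83,-0.91,0,0,0,0],
    [0.83,-0.91,0,0,0,0],
    [0.83,-0.91,0,0,0,0],
    [0.83,-0.91,0,0,0,0],
    [0.83,-0.91,0,0,0,0],
    [0.83,-0.91,0,0,0,0],
    [0.83,-0.91,0,0,0,0],
    [0.83,-0.91,0,0,0,0],
    [0.83,-0.91,0,0,0,0],
    [0,0,0,0,0,0],
    [0,0,0,0,0,0]
  ],
  "fingers": 64
}}

```text
time: 38.55
ee_pos: [0.5644, 0.2099, 0.1505]
eef_rot: [0.924, 0.383, -0.001, 0.0]
ft_force: [0.2, -0.5, -0.1]
width: 0.064
grip_force: 0.0
```

```bash
cat >> h.py <<'E'
def rim(P,c,rad,z0,z1):
    m=(np.hypot(P[...,0]-c[0],P[...,1]-c[1])<rad)&(P[...,2]>z0)&(P[...,2]<z1)
    if m.sum()<20: print('few',m.sum()); return
    (x,y),q=cv2.minEnclosingCircle(P[m][:,:2].astype(np.float32)*1000); print('circle',round(x,1),round(y,1),'r',round(q,1),'n',m.sum(),'mean',P[m].mean(0).round(4))
E
python3 - <<'E'
from h import *
w=shot('wrist','w9');P=cloud(w); print('crucible'); rim(P,(.622,.266),.03,.028,.037); print('lid knob');rim(P,(.615,.342),.02,.015,.025); rim(P,(.615,.342),.03,.004,.025)
plan([.622,.266,.031],45)
E
```

```text
crucible
circle 617.7 262.8 r 21.6 n 420 mean [0.6186 0.2636 0.0312]
lid knob
circle 615.4 343.7 r 6.4 n 177 mean [0.6157 0.3432 0.019 ]
circle 615.5 344.2 r 21.9 n 1765 mean [0.6158 0.3435 0.0076]
t 38.6 pos [0.5647 0.2091 0.1507] head 45.00 w 0.0640 g 0.0 f [-0.  -0.7  1. ] zaxis [-0.001 -0.001 -1.   ]
turn units -0.0
shift units before turn [2.02 0.01 2.99] after turn (vertical) [2.02 0.01 2.99]
```

View pics/w9.png

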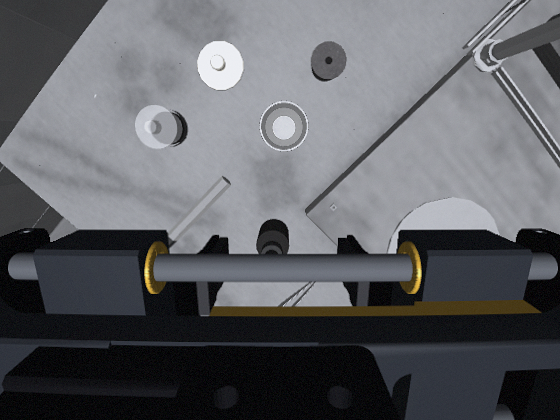

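The open white crucible is at (284,127) with a 43 mm rim, the lid is at (220,65), and the glass weighing bottle is at (160,127). I'll grip the crucible.

Call:
{"method": "carry_out", "body": {
  "moves": [
    [0.63,0,0,0,0,0],
    [0.63,0,0,0,0,0],
    [0.63,0,0,0,0,0],
    [0,0,0.8,0,0,0],
    [0,0,0.8,0,0,0],
    [0,0,0.6,0,0,0],
    [0,0,0.4,0,0,0],
    [0,0,0.25,0,0,0],
    [0,0,0.15,0,0,0],
    [0,0,0,0,0,0],
    [0,0,0,0,0,0]
  ]
}}

```text
time: 39.98
ee_pos: [0.6183, 0.2643, 0.032]
eef_rot: [0.924, 0.383, 0.001, 0.0]
ft_force: [0.7, -0.8, -0.1]
width: 0.0641
grip_force: 0.0
```

Call:
{"method": "carry_out", "body": {
  "moves": [
    [0,0,0,0,0,0],
    [0,0,0,0,0,0],
    [0,0,0,0,0,0],
    [0,0,0,0,0,0],
    [0,0,0,0,0,0],
    [0,0,0,0,0,0]
  ],
  "fingers": 0,
  "force": 12
}}

```text
time: 40.72
ee_pos: [0.6181, 0.264, 0.0314]
eef_rot: [0.924, 0.383, 0.0, 0.0]
ft_force: [-0.2, 0.5, 1.2]
width: 0.0403
grip_force: 12.0
```

```bash
python3 - <<'E'
from h import *
plan([.5783,-.2732,.16],45)
E
```

```text
t 40.7 pos [0.6181 0.264  0.0314] head 45.07 w 0.0403 g 12.0 f [-0.2  0.5  1.2] zaxis [ 0. -0. -1.]
turn units 0.009
shift units before turn [-10.21   8.78  -3.22] after turn (vertical) [-10.2    8.79  -3.22]
```

Call:
{"method": "carry_out", "body": {
  "moves": [
    [0,0,-0.5,0,0,0],
    [0,0,-0.9,0,0,0],
    [0,0,-0.9,0,0,0],
    [0,0,-0.9,0,0,0],
    [-0.85,0.73,0,0,0,0],
    [-0.85,0.73,0,0,0,0],
    [-0.85,0.73,0,0,0,0],
    [-0.85,0.73,0,0,0,0],
    [-0.85,0.73,0,0,0,0],
    [-0.85,0.73,0,0,0,0],
    [-0.85,0.73,0,0,0,0],
    [-0.85,0.73,0,0,0,0],
    [-0.85,0.73,0,0,0,0],
    [-0.85,0.73,0,0,0,0],
    [-0.85,0.73,0,0,0,0],
    [-0.85,0.73,0,0,0,0],
    [0,0,0,0,0,0],
    [0,0,0,0,0,0]
  ]
}}

```text
time: 42.98
ee_pos: [0.5784, -0.2714, 0.1603]
eef_rot: [0.924, 0.384, 0.001, 0.0]
ft_force: [0.4, 0.3, -0.5]
width: 0.0408
grip_force: 12.0
```

```bash
python3 - <<'E'
from h import *
plan([.5783,-.2732,.0434],45); w=shot('wrist','w10')
t=shot('top','t2'); 
h=np.radians(12.45);X=np.array([-np.sin(h),np.cos(h)]); Y=np.array([-np.cos(h),-np.sin(h)]);C=np.array([.5718,-.2453])
P=cloud(w);D=P[...,:2]-C; tx=D@X; ty=D@Y
for n,x in dict(std=-.087,smp=.029,ctl=.087).items():
    m=(np.abs(tx-x)<.02)&(np.abs(ty)<.05)&(P[...,2]>.02)&(P[...,2]<.03); print(n,m.sum(),(np.percentile(tx[m],[4,96])*1000).round(1),(np.percentile(ty[m],[2,98])*1000).round(1)) if m.sum()>30 else print(n,'few')
E
```

```text
t 43.0 pos [ 0.5784 -0.2714  0.1603] head 45.11 w 0.0408 g 12.0 f [ 0.4  0.3 -0.5] zaxis [ 0.001  0.    -1.   ]
turn units 0.014
shift units before turn [-0.04  0.03  2.92] after turn (vertical) [-0.03  0.03  2.92]
std 388 [-102.8  -73.3] [-39.    5.4]
smp 695 [13.2 41.6] [-39.5  40.6]
ctl 817 [ 79.2 103.8] [-41.4  38.7]
```

View pics/w10.png

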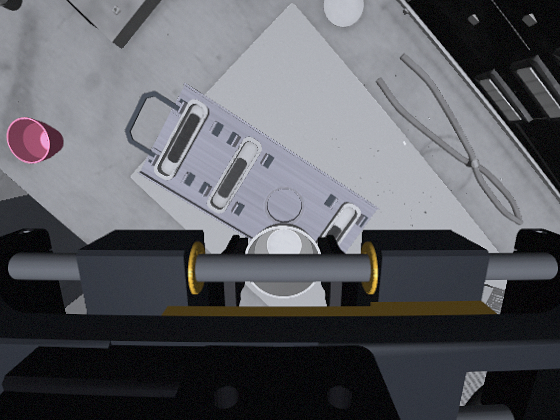

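The crucible is held upright at (283,260), the three boats sit in their lugs, and the collar is at (284,204). I'll compare the rim and the collar in the same view.

```bash
python3 - <<'E'
from h import *
w=load('w10');P=cloud(w)
rim(P,(.5784,-.2714),.03,.156,.166)
print('collar',ray(w,284.3,204,.02)[:2],ray(w,284.3,204,.013)[:2])
a=P[195:300,240:325]; print(np.nanmedian(a[...,2]))
t=load('top0'); print('collar top', ray(t,290+318/4.2,140+237/4.2,.02)[:2])
g=cv2.cvtColor(w['pixels'],cv2.COLOR_RGB2GRAY)[182:228,260:310]; c=cv2.HoughCircles(cv2.resize(g,None,fx=4,fy=4),cv2.HOUGH_GRADIENT,1,200,param1=60,param2=15,minRadius=55,maxRadius=90); 
if c is not None: u,v,q=c[0,0]; print(260+u/4,182+v/4,q/4, ray(w,260+u/4,182+v/4,.02)[:2])
E
```

```text
circle 582.7 -267.2 r 28.5 n 1079 mean [ 0.5774 -0.2723  0.1602]
collar [ 0.57982782 -0.27184079] [ 0.5787821  -0.27296969]
0.13253227764263303
collar top [ 0.57718407 -0.27948175]
284.375 205.375 17.475 [ 0.57888152 -0.27289982]
```

Call:
{"method": "carry_out", "body": {
  "moves": [
    [-0.03,0.03,0.7,0,0,0],
    [0,0,0.7,0,0,0],
    [0,0,0.6,0,0,0],
    [0,0,0.4,0,0,0],
    [0,0,0.25,0,0,0],
    [0,0,0.15,0,0,0],
    [0,0,0.1,0,0,0],
    [0,0,0,0,0,0],
    [0,0,0,0,0,0]
  ]
}}

```text
time: 44.2
ee_pos: [0.5781, -0.2741, 0.0437]
eef_rot: [0.924, 0.383, 0.0, 0.0]
ft_force: [0.0, 0.5, 0.4]
width: 0.0409
grip_force: 12.0
```

Call:
{"method": "carry_out", "body": {
  "moves": [
    [0,0,0,0,0,0],
    [0,0,0,0,0,0],
    [0,0,0,0,0,0],
    [0,0,0,0,0,0],
    [0,0,-0.7,0,0,0],
    [0,0,-0.9,0,0,0],
    [0,0,-0.9,0,0,0],
    [-0.8,0,0,0,0,0],
    [-0.8,0,0,0,0,0],
    [0,0,0,0,0,0],
    [0,0,0,0,0,0]
  ],
  "fingers": 56
}}

```text
time: 45.58
ee_pos: [0.5331, -0.3187, 0.1434]
eef_rot: [0.924, 0.383, 0.0, -0.0]
ft_force: [-0.2, -0.2, -0.1]
width: 0.0561
grip_force: 0.0
```

```bash
python3 - <<'E'
from h import *
plan([.6155,.344,.155],45); w=shot('wrist','w11'); P=cloud(w); rim(P,(.578,-.274),.03,.038,.05)
h=np.radians(12.45);X=np.array([-np.sin(h),np.cos(h)]); C=np.array([.5718,-.2453])
m=(np.hypot(P[...,0]-.578,P[...,1]+.274)<.021)&(P[...,2]>.038)
q=P[m]; A=np.c_[q[:,:2],np.ones(len(q))]; print('rim tilt',np.linalg.lstsq(A,q[:,2],rcond=None)[0])
E
```

```text
t 45.6 pos [ 0.5331 -0.3187  0.1434] head 45.10 w 0.0561 g 0.0 f [-0.2 -0.2 -0.1] zaxis [ 0.  0. -1.]
turn units 0.012
shift units before turn [ 13.19 -10.24  -0.28] after turn (vertical) [ 13.17 -10.26  -0.29]
circle 577.7 -275.1 r 21.5 n 568 mean [ 0.5781 -0.275   0.0425]
rim tilt [0.01179501 0.04356127 0.04708701]
```

Call:
{"method": "carry_out", "body": {
  "moves": [
    [0.94,-0.73,-0.03,0,0,0],
    [0.94,-0.73,-0.03,0,0,0],
    [0.94,-0.73,-0.03,0,0,0],
    [0.94,-0.73,-0.03,0,0,0],
    [0.94,-0.73,-0.03,0,0,0],
    [0.94,-0.73,-0.03,0,0,0],
    [0.94,-0.73,-0.03,0,0,0],
    [0.94,-0.73,-0.03,0,0,0],
    [0.94,-0.73,-0.03,0,0,0],
    [0.94,-0.73,-0.03,0,0,0],
    [0.94,-0.73,0,0,0,0],
    [0.94,-0.73,0,0,0,0],
    [0,0,0,0,0,0],
    [0,0,0,0,0,0]
  ],
  "fingers": 34
}}

```text
time: 47.38
ee_pos: [0.603, 0.2481, 0.155]
eef_rot: [0.923, 0.384, -0.0, 0.0]
ft_force: [-0.2, -0.6, 0.0]
width: 0.0336
grip_force: 0.0
```

```bash
python3 - <<'E'
from h import *
w=shot('wrist','w12');P=cloud(w); rim(P,(.6155,.344),.012,.015,.025); rim(P,(.6155,.344),.028,.004,.025)
plan([.6155,.344,.0265],45)
E
```

```text
circle 615.6 344.3 r 6.4 n 155 mean [0.6158 0.3439 0.0192]
circle 615.5 344.3 r 21.8 n 1531 mean [0.6161 0.3438 0.0076]
t 47.4 pos [0.6034 0.247  0.1551] head 45.05 w 0.0339 g 0.0 f [ 0.2 -0.9  0.5] zaxis [-0.    -0.001 -1.   ]
turn units 0.007
shift units before turn [ 1.93 -1.5   3.21] after turn (vertical) [ 1.93 -1.5   3.22]
```

Call:
{"method": "carry_out", "body": {
  "moves": [
    [0.65,-0.5,0,0,0,0],
    [0.65,-0.5,0,0,0,0],
    [0.64,-0.5,0,0,0,0],
    [0,0,0.8,0,0,0],
    [0,0,0.8,0,0,0],
    [0,0,0.7,0,0,0],
    [0,0,0.45,0,0,0],
    [0,0,0.28,0,0,0],
    [0,0,0.17,0,0,0],
    [0,0,0,0,0,0],
    [0,0,0,0,0,0]
  ]
}}

```text
time: 48.8
ee_pos: [0.616, 0.3452, 0.0281]
eef_rot: [0.924, 0.383, 0.001, -0.0]
ft_force: [0.4, -0.3, 0.0]
width: 0.0342
grip_force: 0.0
```

Call:
{"method": "carry_out", "body": {
  "moves": [
    [0,0,0,0,0,0],
    [0,0,0,0,0,0],
    [0,0,0,0,0,0],
    [0,0,0,0,0,0],
    [0,0,0,0,0,0],
    [0,0,0,0,0,0]
  ],
  "fingers": 0,
  "force": 12
}}

```text
time: 49.55
ee_pos: [0.6157, 0.3449, 0.0274]
eef_rot: [0.924, 0.383, 0.0, 0.0]
ft_force: [-0.9, 0.4, 1.3]
width: 0.0115
grip_force: 12.0
```

```bash
python3 - <<'E'
from h import *
plan([.578,-.2747,.16],45)
E
```

```text
t 49.5 pos [0.6157 0.3449 0.0274] head 45.07 w 0.0115 g 12.0 f [-0.9  0.4  1.3] zaxis [ 0.  0. -1.]
turn units 0.009
shift units before turn [-11.63  10.27  -3.32] after turn (vertical) [-11.62  10.29  -3.32]
```

Call:
{"method": "carry_out", "body": {
  "moves": [
    [0,0,-0.4,0,0,0],
    [0,0,-0.9,0,0,0],
    [0,0,-1,0,0,0],
    [0,0,-1,0,0,0],
    [-0.89,0.79,0,0,0,0],
    [-0.89,0.79,0,0,0,0],
    [-0.89,0.79,0,0,0,0],
    [-0.89,0.79,0,0,0,0],
    [-0.89,0.79,0,0,0,0],
    [-0.89,0.79,0,0,0,0],
    [-0.89,0.79,0,0,0,0],
    [-0.89,0.79,0,0,0,0],
    [-0.89,0.79,0,0,0,0],
    [-0.89,0.79,0,0,0,0],
    [-0.89,0.79,0,0,0,0],
    [-0.89,0.79,0,0,0,0],
    [-0.89,0.79,0,0,0,0],
    [0,0,0,0,0,0],
    [0,0,0,0,0,0]
  ]
}}

```text
time: 51.92
ee_pos: [0.58, -0.272, 0.1601]
eef_rot: [0.924, 0.384, 0.0, -0.0]
ft_force: [0.2, 1.1, -0.0]
width: 0.0116
grip_force: 12.0
```

```bash
python3 - <<'E'
from h import *
plan([.578,-.2747,.0685],45); w=shot('wrist','w13');P=cloud(w); s=read_state()['ee_pos']
z=s[2]-.0274+.0065
m=(np.hypot(P[...,0]-s[0],P[...,1]-s[1])<.03)&(abs(P[...,2]-z)<.006); q=P[m]; print(len(q), q.mean(0).round(4), q.min(0).round(4), q.max(0).round(4))
A=np.c_[q[:,:2],np.ones(len(q))]; print('lid slope',np.linalg.lstsq(A,q[:,2],rcond=None)[0][:2]); rim(P,(.578,-.274),.03,.036,.05)
E
```

```text
t 51.9 pos [ 0.58   -0.272   0.1601] head 45.10 w 0.0116 g 12.0 f [ 0.2  1.1 -0. ] zaxis [ 0.001  0.    -1.   ]
turn units 0.013
shift units before turn [-0.08  0.01  2.29] after turn (vertical) [-0.08  0.01  2.29]
1422 [ 0.5871 -0.2637  0.139 ] [ 0.5634 -0.2875  0.1353] [ 0.6002 -0.2506  0.1442]
lid slope [-0.07700902 -0.07811322]
circle 577.9 -274.9 r 21.3 n 216 mean [ 0.5843 -0.2699  0.0425]
```

View pics/w13.png

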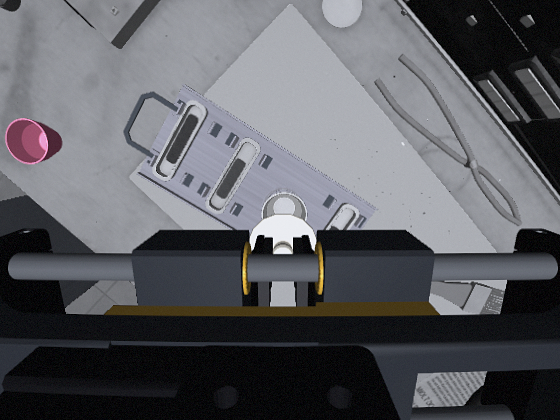

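The lid is held on axis with the crucible, whose rim is at (284,208) behind it. It may droop a few degrees, and it will level itself on the rim. Lowering gently.

Call:
{"method": "carry_out", "body": {
  "moves": [
    [-0.08,0.01,0.6,0,0,0],
    [0,0,0.6,0,0,0],
    [0,0,0.4,0,0,0],
    [0,0,0.25,0,0,0],
    [0,0,0.15,0,0,0],
    [0,0,0.1,0,0,0],
    [0,0,0.08,0,0,0],
    [0,0,0.06,0,0,0],
    [0,0,0.05,0,0,0],
    [0,0,0,0,0,0],
    [0,0,0,0,0,0]
  ]
}}

```text
time: 53.35
ee_pos: [0.5781, -0.2756, 0.0685]
eef_rot: [0.924, 0.383, 0.0, 0.0]
ft_force: [-1.2, -1.0, 5.6]
width: 0.0119
grip_force: 12.0
```

Contact is 5.6 N at the expected height. Release and retreat.

Call:
{"method": "carry_out", "body": {
  "moves": [
    [0,0,0,0,0,0],
    [0,0,0,0,0,0],
    [0,0,0,0,0,0],
    [0,0,-0.3,0,0,0],
    [0,0,-0.7,0,0,0],
    [0,0,-0.9,0,0,0],
    [-0.8,0,0,0,0,0],
    [-0.8,0,0,0,0,0],
    [-0.6,0,0,0,0,0],
    [0,0,0,0,0,0],
    [0,0,0,0,0,0]
  ],
  "fingers": 32
}}

```text
time: 54.72
ee_pos: [0.5163, -0.3369, 0.1443]
eef_rot: [0.923, 0.384, 0.0, 0.0]
ft_force: [1.0, 0.6, 0.5]
width: 0.0319
grip_force: 0.0
```

```bash
python3 - <<'E'
from h import *
w=shot('wrist','w14');P=cloud(w)
h=np.radians(12.45);X=np.array([-np.sin(h),np.cos(h)]); Y=np.array([-np.cos(h),-np.sin(h)]);C=np.array([.5720,-.2448])
rim(P,(.578,-.275),.03,.042,.056); print('knob');rim(P,(.578,-.275),.03,.057,.07)
r_=np.hypot(P[...,0]-.578,P[...,1]+.275); m=(r_<.02)&(r_>.009)&(P[...,2]>.04); q=P[m]; print('slope',np.linalg.lstsq(np.c_[q[:,:2],np.ones(len(q))],q[:,2],rcond=None)[0][:2],np.median(q[:,2]),len(q))
D=P[...,:2]-C; tx=D@X; ty=D@Y
for n,x in dict(std=-.087,smp=.029,ctl=.087).items():
    m=(np.abs(tx-x)<.012)&(np.abs(ty)<.05)&(P[...,2]>.0205)&(P[...,2]<.035); m=cv2.morphologyEx(m.astype(np.uint8),cv2.MORPH_OPEN,np.ones((3,3)))>0
    q=np.c_[tx[m],ty[m]]*1000; print(n,m.sum(),cv2.minAreaRect(q.astype(np.float32)),np.median(P[m][:,2]))
t=shot('top','t3'); T=cloud(t)
for n,c,z in(('weigh',(.538,.337),.03),('drop',(.533,.19),.03),('vial',(.533,.054),.03)): rim(T,c,.03,z,.1); rim(cloud(load('top0')),c,.03,z,.1)
s=read_state();print(s['time'],s['ee_pos'])
cv2.imwrite('pics/c5.png',cv2.resize(w['pixels'][80:300,110:400,::-1],None,fx=2.6,fy=2.6))
E
```

```text
circle 577.3 -275.3 r 22.0 n 2136 mean [ 0.577  -0.2755  0.0476]
knob
circle 576.8 -275.4 r 6.5 n 236 mean [ 0.5768 -0.2755  0.0605]
slope [-0.015349   -0.00345231] 0.047619052034770126 1622
std 764 ((-88.14321899414062, 1.3621711730957031), (81.92247009277344, 20.945850372314453), 89.97472381591797) 0.0231904568142709
smp 937 ((29.413070678710938, 0.5508651733398438), (82.18025970458984, 21.082056045532227), 89.44112396240234) 0.023126711091030427
ctl 788 ((88.79049682617188, 3.0676498413085938), (75.47021484375, 20.33899688720703), 89.97376251220703) 0.022937171631692704
circle 537.5 340.1 r 20.0 n 168 mean [0.5385 0.3394 0.0358]
circle 539.5 339.7 r 19.7 n 175 mean [0.5386 0.3396 0.0358]
circle 531.9 188.8 r 19.3 n 125 mean [0.5323 0.1883 0.0538]
circle 531.2 189.9 r 19.4 n 127 mean [0.5322 0.1886 0.0538]
circle 534.9 54.1 r 9.8 n 46 mean [0.5341 0.0539 0.0471]
circle 535.2 54.1 r 9.8 n 47 mean [0.5341 0.0538 0.0477]
54.825 [ 0.51653803 -0.33648938  0.14406495]
```

Every placing measures within tolerance, the lid is level at its seated height, and the containers have not moved. Handing in.

```bash
python3 -c "
from bench import r; print(r.close_job())"
```

```text
the job is handed in; nothing more can be done
None
```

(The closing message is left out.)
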